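# Brake lever check on two handlebar stubs

### The arm

A 6-joint arm with a two-finger parallel gripper is mounted at the origin on a cart in front of the work surface, level with it; the furniture and walls round the work are solid. World frame = base frame: x ahead of the robot, y to its left, z up, the work surface at z = 0. Lengths are in mm, angles in rad, forces in N, time in s.
With the tool pointing down it reaches from about 275 to 1000 mm from the base axis. Payload 8.4 kg.
Tool frame: the origin (TCP) lies between the finger pads; the fingertips stand 8 mm ahead of it and the grasp point (between the pads) lies 11 mm behind it (tcp_to_tips is the distance from the TCP to the fingertips, in mm); z points along the fingers, y is the line along which they close (so a half turn about z gives the same grasp; the last joint's range is limited). The gripper opens to 85 mm and grips with 20 to 120 N. Pads are 22 mm wide; open, the fingers measure 114 mm over their backs; the gripper's body (76 mm by 85 mm) begins 54 mm behind the grasp point. The pads swing forward as they close: fully open they stand 13 mm farther back than shut.
Start: joints at [-1.215, 0.353, 1.633, -0, 1.155, -0.002], TCP at [218.883, -585.421, 239.281] pointing down, gripper open.
Joint ranges: [-2.63, 2.63], [-0.92, 2.1], [0.06, 2.66], [-1.3, 4.44], [0, 2.69], [-3.02, 3.02]. Speed limits (rad/s): [2.22, 2.22, 2.79, 3.14, 3.14, 3.14].

### API

Orientations are given as [roll, pitch, yaw] about the fixed x, y, z axes, in that order (R = Rz(yaw) Ry(pitch) Rx(roll)).
In Python, from rig import * gives the robot as it stands.
- The arm moves only by the tool step_arm, never from a script. Its argument "motion" is a list of rows, each an object with "claw": the finger opening in mm, from 0 to 85.4; "delta_pos": the shift along the tool's x, y, z in mm, a list of three; "turn": the turn about the tool's z in rad. In form: [{"claw": claw, "delta_pos": [dx, dy, dz], "turn": turn}, ...]. A call has 1 to 8 rows; each row shifts and turns the commanded pose from where the row before left it, along the tool's axes as they then stand; what a row does not reach is not made up. A row lasts 1/12 s, in which the tool goes at most 41.7 mm and 7.16 degrees, less where a joint would pass 70% of its speed; a pose out of reach is approached as far as the arm can. A call is refused whole if a number of a shift passes 41.7 or a number of a turn 0.125, either way. A call with a gripper value outside its range is refused whole. The fingers move at their own pace and stop on an object; "force" is the grip in N (left out, the last holds). Time passes only in rows, so rows that do not move let the fingers close. It gives the time, the measured TCP pose, the force, the opening and the grip force at its end, in the units of the state.
- sense(): the state, without advancing time (a new reading comes with each control period).
- grab_frame(name): name is "side" or "top"; returns a dict with "img" (420x560x3 uint8, red, green, blue), "vertical_fov" (degrees; the focal length in pixels is half the picture's height over the tangent of half this angle, whatever the lens; pixels are square), "cx", "cy" (the principal point, pixels), "R" (3x3) and "t" (3): a world point X has camera coordinates R X + t. Camera axes: x right, y down, z forward; pixel columns grow to the right and rows downward; lengths in mm; the calibration is good to about 2 mm. A picture is of the moment at which its call begins. There is no depth.
- sign_off(): hands the job in; it is judged then, once.
The state is a dict: "clock": time; "qpos": joint angles; "qvel": joint speeds; "joint_efforts": joint torques, N m; "eef_pos": TCP position; "tcp_rot": TCP orientation; "contact_force": force on the tool from outside, world axes, zero at the start; "wrist_torque": the same for the moment, N m; "opening": opening from 0.0 (shut) to 1.0 (fully open); "grasp_force": force on a finger pad.
Only numpy, scipy, OpenCV 4.12 (cv2) and the standard library are available. Lean on these libraries where they do the work, as an engineer would, in place of code of your own. Each camera call takes 0.05 s, during which the arm holds its last target. There are 200 camera calls.

### The job

Check the two brake levers, pushing them only with the outside or the tips of the fingers and without forcing them: first press the lever on the bar with the lime-green grip in towards its bar until it stops short of the grip, hold it there for a good second and let it spring fully back out. Then press in the lever on the bar with the black grip in the same way and finish while still holding it against its stop. Do not pinch or hook the levers, do not touch the grips, and leave the loose things lying about alone.

Things in the scene. Friction and masses are not known exactly. Their poses are not given: they have to be found in the camera images.
- lime_stub: Fixed bench stand whose short handlebar has the lime-green grip; the stands may swap sides. Origin on the bench under the bar. Bar along y, axis at z = 120 mm, from y = 82 to -119 mm; x points from lever to bar, away from the robot (yaw up to 0.3 rad). Grey base plate x -50..50, y 2..88 mm, on feet, 26 mm high; clamp at y = 52 mm, top at z = 143 mm, the highest part.
- lime_grip (a point): The lime-green grip: cylinder along the stand's y axis, 33 mm diameter over its rings, 36 mm at the collar. Point: its centre, on the bar's axis at stand y = -60 mm; it is 115 mm long. Not to be touched.
- lime_press (a point): Point on the outer (robot-side) face of the aluminium lever by the lime-green grip, 78 mm from its pivot; moves with it. Blade: 15 mm high, centred at z = 120 mm, 11 mm thick, 120 mm long towards stand -y, slanting 0.29 rad off the bar at rest. The space before it is free. Pushed along the stand's +x, this point travels about 23 mm to the stop; about 14 mm then stay open to the grip.
- lime_pivot (a point): Centre of the upright pivot pin of the lever by the lime-green grip, at stand x = -36, y = 12, z = 120 mm.
- lime_lever (a joint): Angle of the lever by the lime-green grip: 0 = at rest (out), 0.30 rad = at its hard stop. A spring returns it: at the press point about 1.3 N to start it, about 5 N just short of the stop.
- lime_back (a point): Black strip 4x74x11 mm along the inner (bar-side) face of the lever by the lime-green grip; point: the middle of its bar-side face. Not to be touched: the lever is only pushed from outside.
- black_stub: Fixed bench stand whose short handlebar has the black grip; the stands may swap sides. Origin on the bench under the bar. Bar along y, axis at z = 120 mm, from y = 82 to -119 mm; x points from lever to bar, away from the robot (yaw up to 0.3 rad). Grey base plate x -50..50, y 2..88 mm, on feet, 26 mm high; clamp at y = 52 mm, top at z = 143 mm, the highest part.
- black_grip (a point): The black grip: cylinder along the stand's y axis, 33 mm diameter over its rings, 36 mm at the collar. Point: its centre, on the bar's axis at stand y = -60 mm; it is 115 mm long. Not to be touched.
- black_press (a point): Point on the outer (robot-side) face of the aluminium lever by the black grip, 78 mm from its pivot; moves with it. Blade: 15 mm high, centred at z = 120 mm, 11 mm thick, 120 mm long towards stand -y, slanting 0.29 rad off the bar at rest. The space before it is free. Pushed along the stand's +x, this point travels about 23 mm to the stop; about 14 mm then stay open to the grip.
- black_pivot (a point): Centre of the upright pivot pin of the lever by the black grip, at stand x = -36, y = 12, z = 120 mm.
- black_lever (a joint): Angle of the lever by the black grip: 0 = at rest (out), 0.30 rad = at its hard stop. A spring returns it: at the press point about 1.3 N to start it, about 5 N just short of the stop.
- black_back (a point): Black strip 4x74x11 mm along the inner (bar-side) face of the lever by the black grip; point: the middle of its bar-side face. Not to be touched: the lever is only pushed from outside.
- my_threadlock_bottle: Bystander, loose: small red bottle with white nozzle, 22x27x92 mm, standing. Origin: centre of its underside. Leave it where it is.
- my_label_box: Bystander, loose: small white card box 37x53x24 mm. Origin: centre of its underside. Leave it where it is.
- my_grease_tube: Bystander, loose: white tube lying down, 39x144x31 mm. Origin: centre of its underside. Leave it where it is.
- my_screwdriver: Bystander, loose: red-handled screwdriver lying down, 32x209x32 mm. Origin: centre of its underside. Leave it where it is.
- my_hex_key_2: Bystander, loose: black L-shaped hexagon key, 34x99x9 mm. Origin: centre of its underside. Leave it where it is.
- my_marker: Bystander, loose: black and white marker pen, 13x134x13 mm. Origin: centre of its underside. Leave it where it is.
- my_label_carton: Bystander, loose: brown and white carton, 76x63x105 mm, standing. Origin: centre of its underside. Leave it where it is.

How it is judged (in metres and radians):
On the way, in this order (a step that is already met when the one before it is completed fails the run):
1. the lever with the lime-green grip is pressed to its stop by the fingers and held there, the other lever at rest (value of joint lime_lever above 0.27 rad and contact force between the fingers and lime_lever above 1.5 N and value of joint black_lever below 0.05 rad), for 0.8 s.
2. the lime lever is let go and back out, the black one not yet pressed (value of joint lime_lever below 0.03 rad and contact force between anything else and lime_lever below 0.5 N and value of joint black_lever below 0.05 rad), for 0.1 s.
At the end, for the whole second after the job is handed in: The fingers hold the lever of the black grip within 0.03 rad of its stop (0.30 rad), pushing it with at least 1.5 N, while the lever of the lime-green grip, checked before, is back out (below 0.03 rad) and untouched (value of joint black_lever above 0.27 rad and contact force between the fingers and black_lever above 1.5 N and value of joint lime_lever below 0.03 rad and contact force between anything else and lime_lever below 0.5 N); the arm keeps its last pose, push and grip.
It fails at once if the fingers touch a grip (contact force between the fingers and lime_stub_c14 above 1 N or contact force between the fingers and black_stub_c14 above 1 N).
It fails at once if the fingers reach behind a lever (pinching or hooking it) (contact force between the fingers and lime_lever_c4 above 0.5 N or contact force between the fingers and black_lever_c4 above 0.5 N).
It fails at once if a lever is forced with more than 40 N (contact force between anything else and lime_lever above 40 N or contact force between anything else and black_lever above 40 N).
It fails at once if both levers are in at once (value of joint each of lime_lever, black_lever above 0.1 rad).
It fails at once if a loose thing is moved, lifted or carried (more than 20 mm) (distance of any of my_threadlock_bottle, my_label_box, my_grease_tube, my_screwdriver, my_hex_key_2, my_marker, my_label_carton from where it was at the start of the episode above 0.02 m).
It also fails if it takes over 48 s, if anything falls off the work surface, if the arm or the gripper's body presses on something with over 40 N, if the wrist force passes 120 N, or if a joint passes its speed limit or range.

## Working session

There is one attempt and no reset: what is moved stays moved. The work goes in short steps, Python scripts to look and compute and a tool call to move; the robot and the scene stay as the last step left them, time stands still between calls to the robot, and variables do not carry over. Pictures are saved under pics/ and viewed, at most 10 in all, crops included, and the job is handed in when it is done.

Besides the shell and the picture viewer there is one more tool, called after "Request:" by a JSON object that holds its "op" and its "data". step_arm: Moves the arm, as the interface text tells. Its arguments: {"type":"object","properties":{"motion":{"type":"array","items":{"type":"object","properties":{"claw":{"type":"number"},"delta_pos":{"type":"array","items":{"type":"number"}},"turn":{"type":"number"}}}},"force":{"type":"number"}},"required":["motion"]}

```bash
mkdir -p pics; python3 - <<'E'
from rig import *
import cv2,pickle
for n in("top","side"):
    f=grab_frame(n);cv2.imwrite(f"pics/{n}0.png",f["img"][:,:,::-1]);pickle.dump(f,open(n+".pkl","wb"))
    print(n,f["vertical_fov"],f["cx"],f["cy"],f["R"],f["t"])
print(sense())
E
```

```text
top 48.342160238741705 276.20858666841826 203.00677126638124 [[-0.0105022  -0.9998727   0.01201179]
 [-0.99361034  0.00908494 -0.11249872]
 [ 0.11237527 -0.01311652 -0.99357926]] [  99.20298112  575.39267343 1719.05107257]
side 46.70510709325422 276.4486397347543 202.55163773918878 [[-0.82431537 -0.56592527  0.01525651]
 [-0.37556378  0.52647628 -0.76274149]
 [ 0.4236225  -0.63446932 -0.64652352]] [ 536.86672662  230.60714262 1457.38893328]
{'clock': 0.1, 'qpos': array([-1.21538746e+00,  3.53564837e-01,  1.63402380e+00,  1.57046326e-05,
        1.15521382e+00, -2.41561398e-03]), 'qvel': array([-0.00012795, -0.00203283, -0.00212268,  0.00050386, -0.00091177,
        0.00065408]), 'joint_efforts': array([ 8.85851859e-04, -6.06360483e+01, -3.42825723e+01,  3.01275122e-05,
        3.96266652e-03,  1.66266318e-06]), 'eef_pos': array([ 218.75445722, -585.03970012,  238.66091868]), 'tcp_rot': array([-3.14038289e+00, -1.72825680e-05,  3.57818121e-01]), 'contact_force': array([0.03091647, 0.16739031, 0.19073795]), 'wrist_torque': array([0.02699822, 0.00077412, 0.02432281]), 'grasp_force': 0.0, 'opening': 1.0015593766621151}
```

View pics/top0.png

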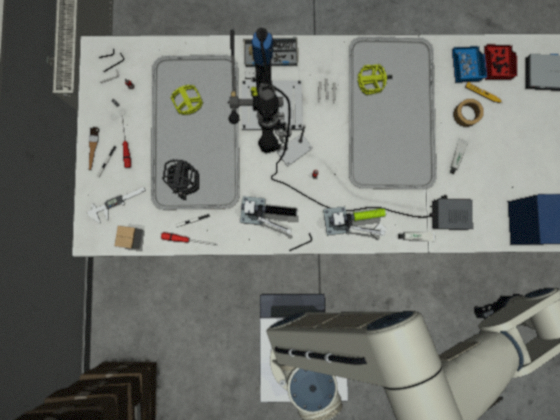

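View pics/side0.png

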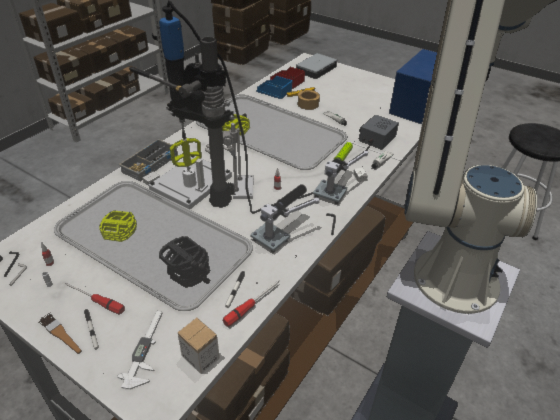

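The top view shows the black stand around (268,212) and the lime stand around (355,220). Both have their levers on the robot side, pointing right (−y). I'll enlarge them to measure.

```bash
python3 - <<'E'
import cv2,numpy as np
a=cv2.imread("pics/top0.png")[185:255,230:400]; b=cv2.imread("pics/side0.png")[135:255,240:400]
cv2.imwrite("pics/c1.png",cv2.resize(a,(680,280),interpolation=cv2.INTER_CUBIC))
cv2.imwrite("pics/c2.png",cv2.resize(b,(800,600),interpolation=cv2.INTER_CUBIC))
E
```

```text
(no output)
```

View pics/c1.png

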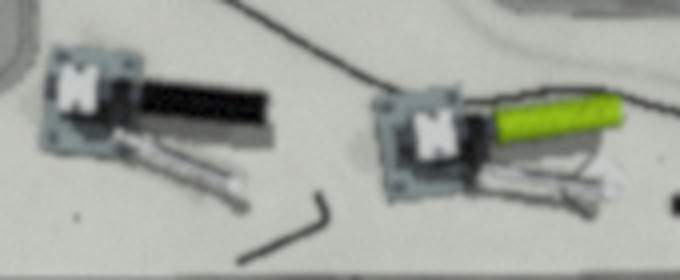

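View pics/c2.png

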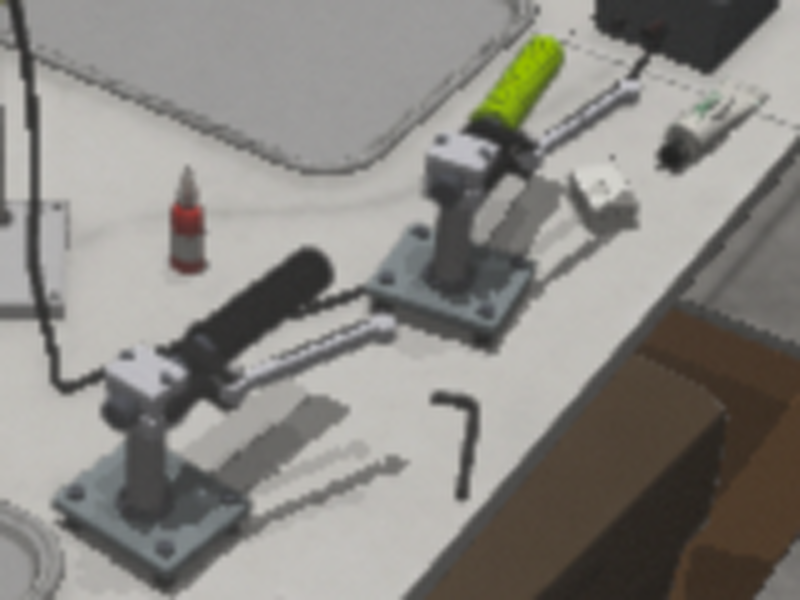

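```bash
cat > h.py <<'E'
import numpy as np,pickle
from scipy.optimize import least_squares
def proj(f,X):
    c=np.asarray(X)@np.array(f["R"]).T+f["t"]; F=210/np.tan(np.radians(f["vertical_fov"]/2))
    return np.c_[F*c[:,0]/c[:,2]+f["cx"],F*c[:,1]/c[:,2]+f["cy"]]
def W(p,L):
    L=np.atleast_2d(L).astype(float);c,s=np.cos(p[2]),np.sin(p[2])
    return np.c_[p[0]+c*L[:,0]-s*L[:,1],p[1]+s*L[:,0]+c*L[:,1],L[:,2]]
E
python3 - <<'E'
from h import *
T=pickle.load(open("top.pkl","rb"));S=pickle.load(open("side.pkl","rb"))
C=[[50,88,26],[50,2,26],[-50,88,26],[-50,2,26]]
E=[0,-117,120];K=[0,52,143]
D={"black":(C+[E,K],[(53,47),(143,52),(40,152),(130,158),(267,107),(78,88)],[C[0],C[2],C[3],K],[(55,500),(165,568),(247,500),(147,375)]),
"lime":(C+[E,K],[(375,98),(460,88),(388,200),(472,190),(622,108),(435,135)],[C[0],C[2],C[3],K],[(367,283),(488,342),(535,270),(463,155)])}
for n,(a,pa,b,pb) in D.items():
    pa=np.array(pa)/4+[230,185];pb=np.array(pb)/5+[240,135]
    r=lambda p:np.r_[(proj(T,W(p,a))-pa).ravel(),(proj(S,W(p,b))-pb).ravel()]
    q=least_squares(r,[600,0,0],loss="soft_l1",x_scale=[100,100,1]);p=q.x
    print(n,p.round(3));print(r(p).reshape(-1,2).round(1).tolist())
    s,c=np.sin(.29),np.cos(.29); 
    # press point: 78 along blade; outer face ~5.5 out
    for th in(0,.3):
        t=.29-th;d=np.array([-np.sin(t),-np.cos(t)]);o=np.array([-np.cos(t),np.sin(t)])
        L=np.array([-36,12])+78*d+5.5*o;tip=np.array([-36,12])+120*d
        print(th,L.round(1),W(p,[[*L,120],[*tip,120]]).round(0).tolist(), proj(T,W(p,[[*tip,120]]))-[230,185])
E
```

```text
black [ 5.44991e+02  1.38197e+02 -9.80000e-02]
[[-1.0, -0.4], [-0.7, 0.4], [-0.3, -0.2], [0.1, 0.3], [0.1, 0.3], [-0.4, 0.1], [-1.2, -1.0], [0.7, 0.1], [1.6, -0.9], [-0.2, -2.5]]
0 [-63.6 -61.2] [[476.0, 84.0, 120.0], [465.0, 43.0, 120.0]] [[61.27636152 46.42811586]]
0.3 [-40.7 -66.1] [[498.0, 76.0, 120.0], [500.0, 34.0, 120.0]] [[63.52599403 36.54947403]]
lime [ 5.12664e+02 -1.73425e+02  1.18000e-01]
[[-1.2, -0.3], [0.2, -0.7], [-0.7, 0.7], [1.0, 0.2], [-1.0, 1.2], [-0.4, -0.0], [-1.0, 0.0], [1.0, -3.0], [0.7, -2.1], [-0.2, -2.4]]
0 [-63.6 -61.2] [[457.0, -242.0, 120.0], [455.0, -284.0, 120.0]] [[153.61418401  48.32537113]]
0.3 [-40.7 -66.1] [[480.0, -244.0, 120.0], [491.0, -285.0, 120.0]] [[153.46530357  38.199448  ]]
```

Stand poses fit to about 1 px, at yaw −0.10 (black) and +0.12 (lime). I'll push with the side of the closed fingers along tool x, keeping tool x parallel to the stand's x. First I move to above a point in front of the lime lever.

Request:
{"op": "step_arm", "data": {"motion": [{"claw": 0,"delta_pos": [0,0,0],"turn": 0.117},{"claw": 0,"delta_pos": [0,0,0],"turn": 0.117},{"claw": 0,"delta_pos": [17.4,-22.1,0],"turn": 0},{"claw": 0,"delta_pos": [17.4,-22.1,0],"turn": 0},{"claw": 0,"delta_pos": [17.4,-22.1,0],"turn": 0},{"claw": 0,"delta_pos": [17.4,-22.1,0],"turn": 0},{"claw": 0,"delta_pos": [17.4,-22.1,0],"turn": 0},{"claw": 0,"delta_pos": [17.4,-22.1,0],"turn": 0}], "force": 40}}

```text
clock: 0.77
eef_pos: [306.4, -439.6, 239.0]
tcp_rot: [-3.141, 0.0, 0.124]
contact_force: [-0.5, 1.0, 1.2]
opening: -0.001
grasp_force: 0.0
```

Request:
{"op": "step_arm", "data": {"motion": [{"claw": 0,"delta_pos": [17.4,-22.1,0],"turn": 0},{"claw": 0,"delta_pos": [17.4,-22.1,0],"turn": 0},{"claw": 0,"delta_pos": [17.4,-22.1,0],"turn": 0},{"claw": 0,"delta_pos": [17.4,-22.1,0],"turn": 0},{"claw": 0,"delta_pos": [17.4,-22.1,0],"turn": 0},{"claw": 0,"delta_pos": [17.4,-22.1,0],"turn": 0},{"claw": 0,"delta_pos": [0,0,0],"turn": 0},{"claw": 0,"delta_pos": [0,0,0],"turn": 0}]}}

```text
clock: 1.43
eef_pos: [393.7, -295.4, 239.1]
tcp_rot: [-3.141, 0.0, 0.127]
contact_force: [0.2, 0.5, -0.1]
opening: 0.002
grasp_force: 0.0
```

Request:
{"op": "step_arm", "data": {"motion": [{"claw": 0,"delta_pos": [16.6,-22.1,0],"turn": 0},{"claw": 0,"delta_pos": [16.6,-22.1,0],"turn": 0},{"claw": 0,"delta_pos": [0,0,25],"turn": 0},{"claw": 0,"delta_pos": [0,0,25],"turn": 0},{"claw": 0,"delta_pos": [0,0,25],"turn": 0},{"claw": 0,"delta_pos": [0,0,25],"turn": 0},{"claw": 0,"delta_pos": [0,0,24],"turn": 0},{"claw": 0,"delta_pos": [0,0,0],"turn": 0}]}}

```text
clock: 2.1
eef_pos: [417.9, -248.0, 111.4]
tcp_rot: [-3.138, 0.006, 0.123]
contact_force: [-1.6, 0.9, -0.5]
opening: 0.001
grasp_force: 0.0
```

```bash
python3 - <<'E'
from rig import *
import cv2,numpy as np
t=grab_frame("top")["img"][185:255,310:410,::-1];s=grab_frame("side")["img"][120:190,310:400,::-1]
r=lambda i:cv2.resize(i,(560,290),interpolation=cv2.INTER_CUBIC)
cv2.imwrite("pics/d1.png",np.vstack([cv2.resize(t,(420,294),interpolation=2),cv2.resize(s,(420,300),interpolation=2)]))
e=sense();print(e["eef_pos"],e["tcp_rot"],e["contact_force"])
E
```

```text
[ 420.07784449 -249.00908016  115.0178487 ] [-3.14046553e+00  1.75322822e-03  1.22974614e-01] [-0.14090761 -0.68702559  0.89353038]
```

View pics/d1.png

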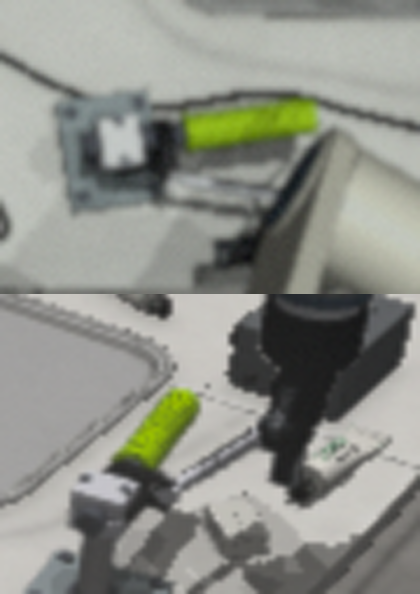

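The fingers are clear on the robot side of the lever, with the fingertip near (290,490) in the lower crop. I'll press in along tool x.

Request:
{"op": "step_arm", "data": {"motion": [{"claw": 0,"delta_pos": [4,0,0],"turn": 0},{"claw": 0,"delta_pos": [4,0,0],"turn": 0},{"claw": 0,"delta_pos": [4,0,0],"turn": 0},{"claw": 0,"delta_pos": [0,0,0],"turn": 0},{"claw": 0,"delta_pos": [0,0,0],"turn": 0}]}}

```text
clock: 2.62
eef_pos: [433.4, -247.2, 116.0]
tcp_rot: [3.141, -0.001, 0.124]
contact_force: [-0.3, -1.0, 0.1]
opening: -0.001
grasp_force: 0.0
```

Request:
{"op": "step_arm", "data": {"motion": [{"claw": 0,"delta_pos": [4,0,0],"turn": 0},{"claw": 0,"delta_pos": [4,0,0],"turn": 0},{"claw": 0,"delta_pos": [4,0,0],"turn": 0},{"claw": 0,"delta_pos": [0,0,0],"turn": 0},{"claw": 0,"delta_pos": [0,0,0],"turn": 0}]}}

```text
clock: 3.03
eef_pos: [444.9, -245.5, 115.2]
tcp_rot: [-3.142, 0.0, 0.124]
contact_force: [-0.3, -0.6, -0.9]
opening: -0.002
grasp_force: 0.0
```

Request:
{"op": "step_arm", "data": {"motion": [{"claw": 0,"delta_pos": [4,0,0],"turn": 0},{"claw": 0,"delta_pos": [4,0,0],"turn": 0},{"claw": 0,"delta_pos": [4,0,0],"turn": 0},{"claw": 0,"delta_pos": [0,0,0],"turn": 0},{"claw": 0,"delta_pos": [0,0,0],"turn": 0}]}}

```text
clock: 3.45
eef_pos: [456.5, -244.1, 115.1]
tcp_rot: [-3.142, 0.001, 0.124]
contact_force: [-2.0, -2.2, 0.1]
opening: -0.001
grasp_force: 1.4
```

Request:
{"op": "step_arm", "data": {"motion": [{"claw": 0,"delta_pos": [3,0,0],"turn": 0},{"claw": 0,"delta_pos": [3,0,0],"turn": 0},{"claw": 0,"delta_pos": [0,0,0],"turn": 0},{"claw": 0,"delta_pos": [0,0,0],"turn": 0}]}}

```text
clock: 3.78
eef_pos: [462.5, -243.4, 115.2]
tcp_rot: [3.141, 0.0, 0.124]
contact_force: [-3.5, -2.5, -0.3]
opening: 0.0
grasp_force: 1.9
```

Request:
{"op": "step_arm", "data": {"motion": [{"claw": 0,"delta_pos": [3,0,0],"turn": 0},{"claw": 0,"delta_pos": [2,0,0],"turn": 0},{"claw": 0,"delta_pos": [0,0,0],"turn": 0},{"claw": 0,"delta_pos": [0,0,0],"turn": 0}]}}

```text
clock: 4.12
eef_pos: [467.3, -242.9, 115.3]
tcp_rot: [3.141, 0.0, 0.124]
contact_force: [-4.2, -4.2, 0.7]
opening: -0.003
grasp_force: 2.3
```

```bash
python3 - <<'E'
from rig import *
import cv2,numpy as np
t=grab_frame("top")["img"][185:255,310:410,::-1];s=grab_frame("side")["img"][120:190,310:400,::-1]
cv2.imwrite("pics/d2.png",np.vstack([cv2.resize(t,(420,294),interpolation=2),cv2.resize(s,(420,300),interpolation=2)]))
e=sense();print(e["eef_pos"],e["contact_force"],e["wrist_torque"])
E
```

```text
[ 467.22284181 -242.84862583  115.26893756] [-5.47698687 -4.41194663  0.43628837] [-0.60871729  0.69509042 -0.10076308]
```

View pics/d2.png

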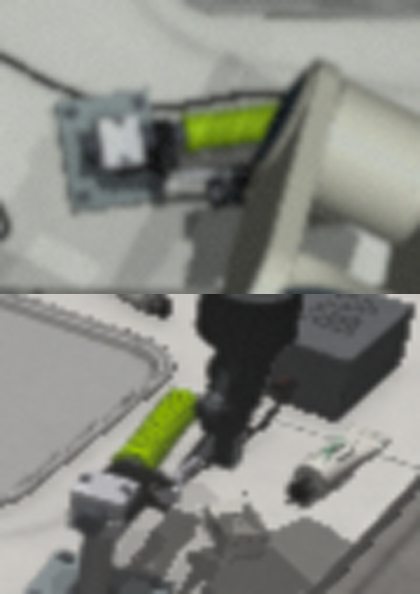

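Contact is on the outer face and the lever is moving in. I'll continue to the stop, easing the sideways drag a little (tool +y is stand −y).

Request:
{"op": "step_arm", "data": {"motion": [{"claw": 0,"delta_pos": [1.5,1.5,0],"turn": 0},{"claw": 0,"delta_pos": [1.5,1.5,0],"turn": 0},{"claw": 0,"delta_pos": [0,0,0],"turn": 0},{"claw": 0,"delta_pos": [0,0,0],"turn": 0}]}}

```text
clock: 4.55
eef_pos: [469.9, -244.4, 114.9]
tcp_rot: [-3.14, 0.002, 0.124]
contact_force: [-5.5, 0.6, 1.5]
opening: 0.0
grasp_force: 2.5
```

Request:
{"op": "step_arm", "data": {"motion": [{"claw": 0,"delta_pos": [1.5,0.5,0],"turn": 0},{"claw": 0,"delta_pos": [1,0,0],"turn": 0},{"claw": 0,"delta_pos": [0,0,0],"turn": 0},{"claw": 0,"delta_pos": [0,0,0],"turn": 0}]}}

```text
clock: 4.88
eef_pos: [471.2, -244.4, 114.8]
tcp_rot: [-3.139, 0.004, 0.124]
contact_force: [-9.4, 1.3, 3.6]
opening: -0.001
grasp_force: 4.9
```

The force is rising while motion lags, so the stop has been reached. One millimetre more, then hold.

Request:
{"op": "step_arm", "data": {"motion": [{"claw": 0,"delta_pos": [1,0,0],"turn": 0},{"claw": 0,"delta_pos": [0.5,0,0],"turn": 0},{"claw": 0,"delta_pos": [0,0,0],"turn": 0},{"claw": 0,"delta_pos": [0,0,0],"turn": 0},{"claw": 0,"delta_pos": [0,0,0],"turn": 0},{"claw": 0,"delta_pos": [0,0,0],"turn": 0},{"claw": 0,"delta_pos": [0,0,0],"turn": 0},{"claw": 0,"delta_pos": [0,0,0],"turn": 0}]}}

```text
clock: 5.55
eef_pos: [471.6, -244.3, 114.8]
tcp_rot: [-3.139, 0.006, 0.124]
contact_force: [-14.1, -0.1, 8.2]
opening: 0.003
grasp_force: 7.5
```

Request:
{"op": "step_arm", "data": {"motion": [{"claw": 0,"delta_pos": [0,0,0],"turn": 0},{"claw": 0,"delta_pos": [0,0,0],"turn": 0},{"claw": 0,"delta_pos": [0,0,0],"turn": 0},{"claw": 0,"delta_pos": [0,0,0],"turn": 0},{"claw": 0,"delta_pos": [0,0,0],"turn": 0},{"claw": 0,"delta_pos": [0,0,0],"turn": 0},{"claw": 0,"delta_pos": [0,0,0],"turn": 0},{"claw": 0,"delta_pos": [0,0,0],"turn": 0}]}}

```text
clock: 6.22
eef_pos: [471.6, -244.3, 114.8]
tcp_rot: [-3.139, 0.006, 0.124]
contact_force: [-15.2, -1.8, 8.8]
opening: -0.003
grasp_force: 7.5
```

Held for well over a second. Now release and back off.

Request:
{"op": "step_arm", "data": {"motion": [{"claw": 0,"delta_pos": [-8,0,0],"turn": 0},{"claw": 0,"delta_pos": [-8,0,0],"turn": 0},{"claw": 0,"delta_pos": [-8,0,0],"turn": 0},{"claw": 0,"delta_pos": [-9,0,0],"turn": 0},{"claw": 0,"delta_pos": [-9,0,0],"turn": 0},{"claw": 0,"delta_pos": [-9,0,0],"turn": 0},{"claw": 0,"delta_pos": [-9,0,0],"turn": 0},{"claw": 0,"delta_pos": [0,0,0],"turn": 0}]}}

```text
clock: 6.88
eef_pos: [413.6, -252.8, 115.3]
tcp_rot: [-3.141, 0.001, 0.123]
contact_force: [-0.3, 0.7, -0.3]
opening: 0.002
grasp_force: 0.0
```

Request:
{"op": "step_arm", "data": {"motion": [{"claw": 0,"delta_pos": [0,0,-20],"turn": 0},{"claw": 0,"delta_pos": [0,0,-20],"turn": 0},{"claw": 0,"delta_pos": [0,0,-20],"turn": 0},{"claw": 0,"delta_pos": [0,0,-20],"turn": 0},{"claw": 0,"delta_pos": [0,0,-10],"turn": 0.11},{"claw": 0,"delta_pos": [0,0,0],"turn": 0.11},{"claw": 0,"delta_pos": [0,0,0],"turn": 0}]}}

```text
clock: 7.47
eef_pos: [416.0, -253.2, 206.3]
tcp_rot: [3.141, -0.002, -0.101]
contact_force: [-0.3, -0.6, -0.2]
opening: 0.001
grasp_force: 0.0
```

```bash
python3 - <<'E'
from rig import *
import cv2,numpy as np
s=grab_frame("side")["img"][120:190,310:400,::-1]
cv2.imwrite("pics/d3.png",cv2.resize(s,(540,420),interpolation=2))
e=sense();print(e["eef_pos"],e["tcp_rot"],e["contact_force"])
y=e["tcp_rot"][2];d=np.array([439.2,84.3])-e["eef_pos"][:2]
print(d@[np.cos(y),np.sin(y)],d@[np.sin(y),-np.cos(y)])
E
```

```text
[ 415.5823868  -252.8995873   205.64408888] [ 3.14115122e+00 -1.06035806e-03 -9.45898674e-02] [ 0.53045319 -0.77471352 -0.93267174]
-8.33608679979407 -337.922865434561
```

View pics/d3.png

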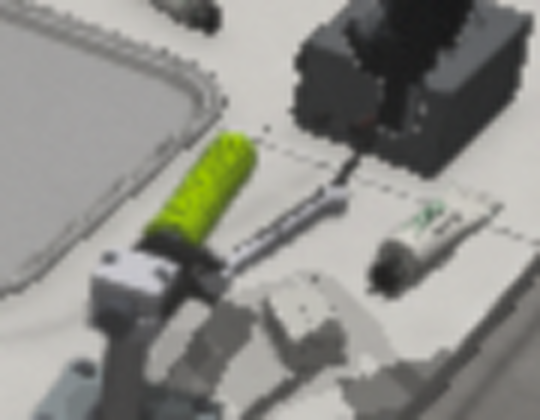

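The lime lever is fully back out (tip near (340,195)) and nothing has moved. Now over to the black lever.

Request:
{"op": "step_arm", "data": {"motion": [{"claw": 0,"delta_pos": [-8,-26,0],"turn": 0},{"claw": 0,"delta_pos": [0,-26,0],"turn": 0},{"claw": 0,"delta_pos": [0,-26,0],"turn": 0},{"claw": 0,"delta_pos": [0,-26,0],"turn": 0},{"claw": 0,"delta_pos": [0,-26,0],"turn": 0},{"claw": 0,"delta_pos": [0,-26,0],"turn": 0},{"claw": 0,"delta_pos": [0,-26,0],"turn": 0},{"claw": 0,"delta_pos": [0,-26,0],"turn": 0}]}}

```text
clock: 8.18
eef_pos: [427.0, -43.7, 204.9]
tcp_rot: [-3.142, 0.001, -0.092]
contact_force: [0.9, -1.0, -0.1]
opening: 0.0
grasp_force: 0.0
```

Request:
{"op": "step_arm", "data": {"motion": [{"claw": 0,"delta_pos": [0,-26,0],"turn": 0},{"claw": 0,"delta_pos": [0,-26,0],"turn": 0},{"claw": 0,"delta_pos": [0,-26,0],"turn": 0},{"claw": 0,"delta_pos": [0,-26,0],"turn": 0},{"claw": 0,"delta_pos": [0,-26,0],"turn": 0},{"claw": 0,"delta_pos": [0,0,0],"turn": 0},{"claw": 0,"delta_pos": [0,0,0],"turn": 0}]}}

```text
clock: 8.77
eef_pos: [439.6, 85.4, 204.8]
tcp_rot: [3.141, 0.001, -0.09]
contact_force: [0.8, -0.3, 1.0]
opening: 0.001
grasp_force: 0.0
```

Request:
{"op": "step_arm", "data": {"motion": [{"claw": 0,"delta_pos": [0,0,20],"turn": 0},{"claw": 0,"delta_pos": [0,0,20],"turn": 0},{"claw": 0,"delta_pos": [0,0,20],"turn": 0},{"claw": 0,"delta_pos": [0,0,20],"turn": 0},{"claw": 0,"delta_pos": [0,0,10],"turn": 0},{"claw": 0,"delta_pos": [0,0,0],"turn": 0},{"claw": 0,"delta_pos": [0,0,0],"turn": 0}]}}

```text
clock: 9.35
eef_pos: [439.6, 83.9, 115.2]
tcp_rot: [3.141, 0.001, -0.096]
contact_force: [-0.1, -1.0, -0.4]
opening: 0.005
grasp_force: 0.0
```

```bash
python3 - <<'E'
from rig import *
import cv2,numpy as np
t=grab_frame("top")["img"][185:255,230:330,::-1];s=grab_frame("side")["img"][175:245,250:340,::-1]
cv2.imwrite("pics/d4.png",np.vstack([cv2.resize(t,(420,294),interpolation=2),cv2.resize(s,(420,300),interpolation=2)]))
e=sense();print(e["eef_pos"],e["tcp_rot"],e["contact_force"])
E
```

```text
[440.49942072  84.30235249 116.16075734] [-3.14130181e+00 -1.21457360e-03 -9.60317048e-02] [ 1.07609008 -0.03849937  0.01240886]
```

View pics/d4.png

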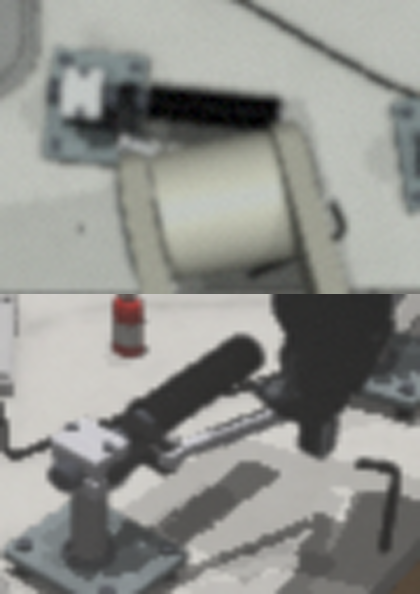

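The fingers are in front of the black lever (fingertip near (317,440) in the lower crop) and clear of the hex key. I'll press in now.

Request:
{"op": "step_arm", "data": {"motion": [{"claw": 0,"delta_pos": [4,0,0],"turn": 0},{"claw": 0,"delta_pos": [4,0,0],"turn": 0},{"claw": 0,"delta_pos": [4,0,0],"turn": 0},{"claw": 0,"delta_pos": [4,0,0],"turn": 0},{"claw": 0,"delta_pos": [4,0,0],"turn": 0},{"claw": 0,"delta_pos": [4,0,0],"turn": 0},{"claw": 0,"delta_pos": [0,0,0],"turn": 0},{"claw": 0,"delta_pos": [0,0,0],"turn": 0}]}}

```text
clock: 10.12
eef_pos: [463.6, 82.2, 115.1]
tcp_rot: [-3.142, 0.001, -0.096]
contact_force: [-1.4, 1.3, 1.1]
opening: 0.002
grasp_force: 0.8
```

Request:
{"op": "step_arm", "data": {"motion": [{"claw": 0,"delta_pos": [4,0.5,0],"turn": 0},{"claw": 0,"delta_pos": [4,0.5,0],"turn": 0},{"claw": 0,"delta_pos": [4,0.5,0],"turn": 0},{"claw": 0,"delta_pos": [0,0,0],"turn": 0},{"claw": 0,"delta_pos": [0,0,0],"turn": 0}]}}

```text
clock: 10.53
eef_pos: [475.3, 79.3, 115.1]
tcp_rot: [3.141, 0.001, -0.096]
contact_force: [-4.9, -1.3, 0.7]
opening: 0.001
grasp_force: 1.7
```

Request:
{"op": "step_arm", "data": {"motion": [{"claw": 0,"delta_pos": [3,0.8,0],"turn": 0},{"claw": 0,"delta_pos": [3,0.7,0],"turn": 0},{"claw": 0,"delta_pos": [0,0,0],"turn": 0},{"claw": 0,"delta_pos": [0,0,0],"turn": 0}]}}

```text
clock: 10.87
eef_pos: [481.3, 77.6, 115.1]
tcp_rot: [-3.141, 0.0, -0.096]
contact_force: [-3.7, 2.3, -1.2]
opening: -0.002
grasp_force: 2.0
```

Request:
{"op": "step_arm", "data": {"motion": [{"claw": 0,"delta_pos": [2,0.5,0],"turn": 0},{"claw": 0,"delta_pos": [2,0.5,0],"turn": 0},{"claw": 0,"delta_pos": [0,0,0],"turn": 0},{"claw": 0,"delta_pos": [0,0,0],"turn": 0}]}}

```text
clock: 11.2
eef_pos: [485.1, 76.4, 115.2]
tcp_rot: [-3.141, 0.0, -0.096]
contact_force: [-3.4, 3.8, -0.6]
opening: 0.001
grasp_force: 2.2
```

Request:
{"op": "step_arm", "data": {"motion": [{"claw": 0,"delta_pos": [1,0,0],"turn": 0},{"claw": 0,"delta_pos": [1,0,0],"turn": 0},{"claw": 0,"delta_pos": [0,0,0],"turn": 0},{"claw": 0,"delta_pos": [0,0,0],"turn": 0}]}}

```text
clock: 11.53
eef_pos: [486.0, 76.3, 115.2]
tcp_rot: [-3.141, 0.002, -0.096]
contact_force: [-7.7, 4.4, 1.9]
opening: 0.001
grasp_force: 4.2
```

The stop is felt. A touch more for margin, then settle and check.

Request:
{"op": "step_arm", "data": {"motion": [{"claw": 0,"delta_pos": [1,0,0],"turn": 0},{"claw": 0,"delta_pos": [0.5,0,0],"turn": 0},{"claw": 0,"delta_pos": [0,0,0],"turn": 0},{"claw": 0,"delta_pos": [0,0,0],"turn": 0},{"claw": 0,"delta_pos": [0,0,0],"turn": 0},{"claw": 0,"delta_pos": [0,0,0],"turn": 0},{"claw": 0,"delta_pos": [0,0,0],"turn": 0},{"claw": 0,"delta_pos": [0,0,0],"turn": 0}]}}

```text
clock: 12.2
eef_pos: [486.3, 76.2, 115.1]
tcp_rot: [-3.142, 0.005, -0.096]
contact_force: [-12.1, 5.6, 6.6]
opening: 0.003
grasp_force: 6.4
```

```bash
python3 - <<'E'
from rig import *
import cv2,numpy as np
s=grab_frame("side")["img"][135:255,240:400,::-1]
cv2.imwrite("pics/d5.png",cv2.resize(s,(800,600),interpolation=2))
e=sense();print(e["eef_pos"],e["contact_force"],e["grasp_force"])
E
```

```text
[486.28576167  76.19898831 115.08202583] [-11.80661958   6.34941193   7.81080618] 6.445746347308159
```

View pics/d5.png

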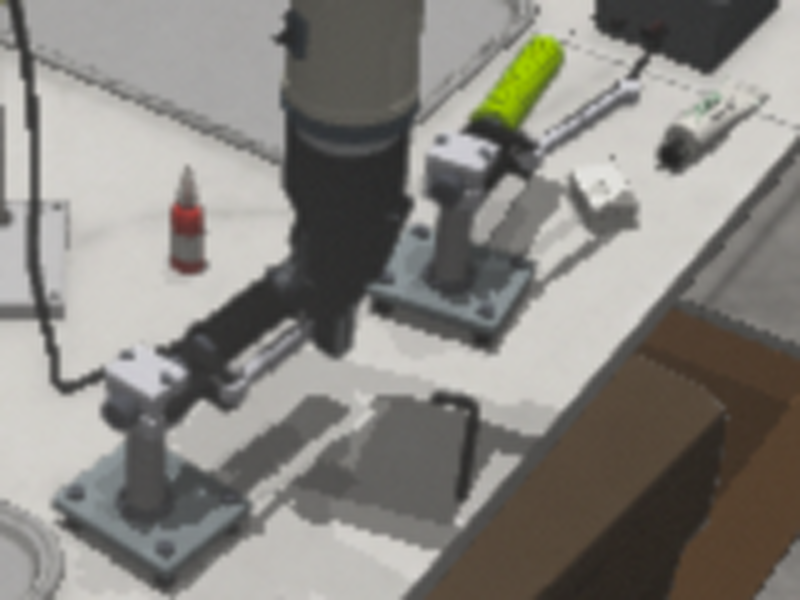

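The black lever is now parallel to its bar and held by the fingers at (330,330). The lime lever is back out with its tip at (628,92), and the loose things near the stands are where they were. The push is about 13 N, so I'm handing in.

```bash
python3 -c "
from rig import *
print(sign_off())"
```

```text
the job is handed in; nothing more can be done
None
```

I pressed the lime lever to its stop, held it for over a second and let it spring fully back out; the black lever was then pressed in and was still held against its stop at about 13 N when I handed the job in. No pass or fail result came back.

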